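# Fit the back plate to the lathe chuck

### The arm

A 6-joint arm with a two-finger parallel gripper is mounted at the origin on the work surface. World frame = base frame: x ahead of the robot, y to its left, z up, the work surface at z = 0. Lengths are in mm, angles in rad, forces in N, time in s.
With the tool pointing down it reaches from about 325 to 1000 mm from the base axis. Payload 5.1 kg.
Tool frame: the origin (TCP) lies midway between the tips of the shut fingers; the grasp point (between the pads) lies 19 mm behind it; z points along the fingers, y is the direction in which the jaws open and shut (so a half turn about z gives the same grasp; the last joint's range is limited). The gripper opens to 85 mm and grips with 20 to 120 N. Pads are 22 mm wide; open, the fingers measure 114 mm over their backs; the gripper's body (76 mm by 85 mm) begins 54 mm behind the grasp point. The pads swing forward as they close: fully open they stand 13 mm farther back than shut.
Start: joints at [-1.355, 0.124, 1.65, -0, 1.367, -0.083], TCP at [191.31, -621.197, 231.322] pointing down, gripper open.
Joint ranges: [-2.61, 2.61], [-1.02, 2.33], [0.03, 2.71], [-1.35, 4.49], [0.32, 2.68], [-2.91, 2.91]. Speed limits (rad/s): [2.57, 2.57, 3.14, 3.14, 3.14, 3.14].

### API

Orientations are given as a unit quaternion [x, y, z, w].
In Python, from station import arm gives the robot as it stands. The module is installed in compiled form; this text tells all that it offers.
- The arm moves only by the shell command python3 -m jog 'ROWS' [OPENING]. ROWS is JSON, a list of rows, each a list of 2 entries, a list of its own where there are three numbers: the shift along the world's x, y, z in m, then the turn, a rotation vector about the world's x, y, z in degrees. A call has 1 to 10 rows; each row shifts and turns the commanded pose from where the row before left it; what a row does not reach is not made up. A row lasts 1/12 s, in which the tool goes at most 41.7 mm and 7.16 degrees, less where a joint would pass 70% of its speed; a pose out of reach is approached as far as the arm can. A call with a gripper value outside its range is refused whole. OPENING is the opening in per cent of the stroke, from 0 (shut) to 100 (fully open), set as the call begins (- or left out, the last holds). The fingers move at their own pace and stop on an object; the grip force is fixed at half the most. Time passes only in rows, so rows that do not move let the fingers close. It gives the time, the measured TCP pose, the force and the opening at its end, in the units of the state.
- arm.read_state(): the state, without advancing time (a new reading comes with each control period).
- arm.snapshot(name): name is "scene" or "top" or "wrist"; returns a dict with "image" (400x640x3 uint8, blue, green, red), "vertical_fov" (degrees; the focal length in pixels is half the picture's height over the tangent of half this angle, whatever the lens; pixels are square), "cx", "cy" (the principal point, pixels), "view" (4x4, takes a point from world to camera coordinates). Camera axes: x right, y down, z forward; pixel columns grow to the right and rows downward; lengths in mm; the calibration is good to about 2 mm. A picture is of the moment at which its call begins. There is no depth.
- arm.job_done(): hands the job in, once; it reports no verdict.
The state is a dict: "t": time; "qpos": joint angles; "qd": joint speeds; "tau": joint torques, N m; "position": TCP position; "tcp_rot": TCP orientation; "wrist_force": force on the tool from outside, world axes, zero at the start; "torque": the same for the moment, N m; "gripper_width": opening from 0.0 (shut) to 1.0 (fully open).
Only numpy, scipy, OpenCV 4.12 (cv2) and the standard library are available. Lean on these libraries where they do the work, as an engineer would, in place of code of your own. Each camera call takes 0.05 s, during which the arm holds its last target.

### The job

The four-jaw lathe chuck lies face down in its wooden cradle with its four studs pointing up. Pick up the cast-iron back plate by its hub, rest it lightly on the studs and turn it by feel until all four find their holes, then lower it down the studs without letting it drop and press it fully home, flat against the back of the chuck, and let go. Work gently: never force or ram the plate, and leave the other things on the bench where they are.

Things in the scene. Friction and masses are not known exactly. Their poses are not given: they have to be found in the camera images.
- backplate: Loose cast-iron chuck back plate, dark grey, about 0.85 kg, hub up. Origin: centre of its underside, z up its axis. A round spigot (register) 56 mm diameter, 4 mm high, is under a round flange 108 mm diameter, 4 to 13 mm above the origin. Four 9.5 mm through holes, chamfered 1 mm, lie 42 mm from the axis, on the plate's own +x, +y, -x and -y axes.
- plate_hub (a point): Centre of the top of the back plate's hub, 51 mm above its underside. The hub is round and plain, 36 mm diameter and 38 mm tall above the flange, with a 16 mm bore: the place to grip. Fitted, the studs stand 11 mm above the flange's top face, so keep fingertips 12 mm or more above the flange (not more than 26 mm below this point).
- cradle: Fixed plywood cradle: board 140 mm square, 24 mm thick, with four corner blocks up to 58 mm high. Origin on the bench, on the chuck's axis, z up. The steel chuck (106 mm diameter, back face level, 78 mm above the bench) lies in it face down, gripped tight, but turned to ANY angle about its axis; this pose does not tell that angle: see it or feel for it.
- chuck_back (a point): Centre of the chuck's back face, 78 mm above the bench; its yaw is the cradle's, not the chuck's. It has a recess 56 mm across, 5 mm deep, and four M8 studs (8 mm diameter, 20 mm tall, tips chamfered) 90 degrees apart, 42 mm from the axis. Home, the plate's origin is 4 mm below this point. The spigot fits the recess closely and may bind: push with 5 to 25 N; if it sticks, let go and push again.
- chuck_key: Bystander: steel T-handled chuck key, 115 mm long, lying on the bench; origin underneath its shank.
- blank: Bystander: plain steel disc blank, 70 mm diameter, 24 mm high; origin at the centre of its underside.
- turning_tool: Bystander: square turning tool, 110 x 16 x 16 mm, lying on the bench; origin at the centre of its underside.
- nut_tin: Bystander: open tin of nuts, 100 x 75 x 28 mm; origin at the centre of its underside.
There are look-alikes about, which are no part of the job. What is meant by the cradle is not black or purple, and is the smaller of those in its own colour.

How it is judged:
By the outcome, as a careful person would: the job done as asked, in the order asked, and still so for the second after the job is handed in, with the robot touching nothing.
It also fails if it takes over 72 s, if anything falls off the work surface, if the arm or the gripper's body presses on something with over 40 N, if the wrist force passes 120 N, or if a joint passes its speed limit or range.

## Working session

There is one attempt and no reset: what is moved stays moved. The work goes in short steps, Python scripts to look and compute and a shell command to move; the robot and the scene stay as the last step left them, time stands still between calls to the robot, and variables do not carry over. Pictures are saved under pics/ and viewed, and the job is handed in when it is done.

```bash
mkdir -p pics; cat > h.py <<'E'
import numpy as np, cv2
from station import arm
def snap(n,f):
    s=arm.snapshot(n); cv2.imwrite('pics/'+f,s['image']); np.savez('pics/'+f+'.npz',v=s['view'],f=s['vertical_fov'],c=[s['cx'],s['cy']]); return s
def load(f):
    d=np.load('pics/'+f+'.npz'); return d['v'],float(d['f']),d['c']
def px2w(f,u,v,z):
    V,fv,c=load(f); F=200/np.tan(np.radians(fv)/2)
    d=np.array([(u-c[0])/F,(v-c[1])/F,1]); R=V[:3,:3]; o=-R.T@V[:3,3]; d=R.T@d
    return o+d*(z-o[2])/d[2]
def w2px(f,p):
    V,fv,c=load(f); F=200/np.tan(np.radians(fv)/2)
    q=V[:3,:3]@np.array(p)+V[:3,3]; return q[0]/q[2]*F+c[0],q[1]/q[2]*F+c[1]
def crop(f,o,x0,y0,x1,y1,k):
    im=cv2.imread('pics/'+f)[y0:y1,x0:x1]; cv2.imwrite('pics/'+o,cv2.resize(im,None,fx=k,fy=k,interpolation=cv2.INTER_CUBIC))
E
python3 - <<'E'
from h import *
snap('scene','s0.png');s=snap('top','t0.png');snap('wrist','w0.png')
print({k:s[k] for k in s if k!='image'});print(arm.read_state())
E
```

```text
{'vertical_fov': 47.66231587356381, 'cx': 321.85119129352387, 'cy': 198.67758216136102, 'view': array([[-5.56420030e-03, -9.99984120e-01,  8.93662203e-04,
         5.86145368e+00],
       [-9.97863817e-01,  5.49422670e-03, -6.50969700e-02,
         5.15508100e+02],
       [ 6.50910263e-02, -1.25396576e-03, -9.97878543e-01,
         1.53843713e+03],
       [ 0.00000000e+00,  0.00000000e+00,  0.00000000e+00,
         1.00000000e+00]])}
{'t': 0.15, 'qpos': array([-1.35459858e+00,  1.24391344e-01,  1.65135506e+00,  2.26756025e-05,
        1.36749568e+00, -8.25706272e-02]), 'qd': array([ 0.00160849, -0.00212402, -0.00336567, -0.00172645,  0.00095635,
       -0.00085605]), 'tau': array([ 2.70225628e-04, -4.24227870e+01, -3.66013920e+01, -7.59665568e-05,
        4.65538280e-03, -9.22925693e-06]), 'position': array([ 191.21844082, -620.74572979,  230.31516975]), 'tcp_rot': array([ 9.88862922e-01,  1.48826882e-01, -4.39834454e-05, -8.23615094e-04]), 'wrist_force': array([ 0.16803723, -0.49953682, -0.02406209]), 'torque': array([ 0.01684821, -0.04788171, -0.00106835]), 'gripper_width': 1.0008613826967543}
```

View pics/t0.png

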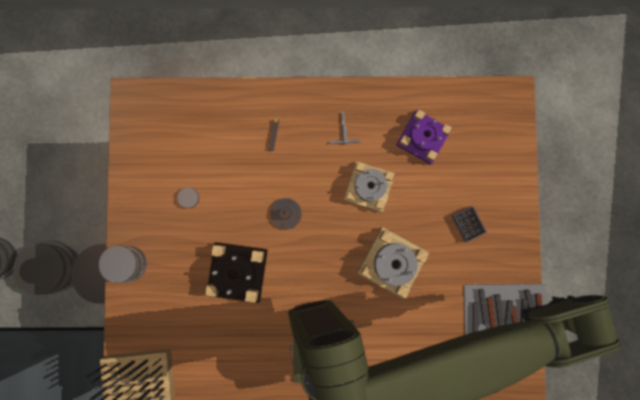

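View pics/s0.png

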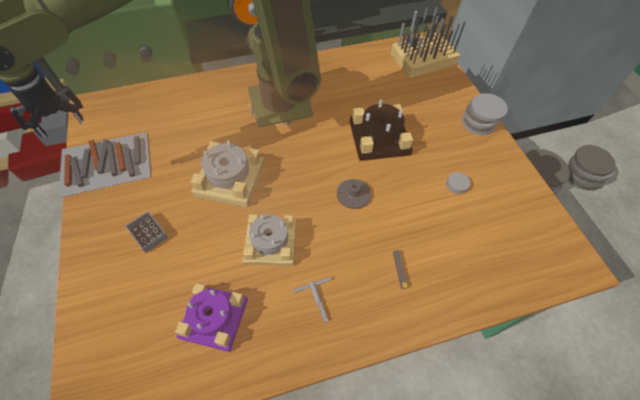

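View pics/w0.png

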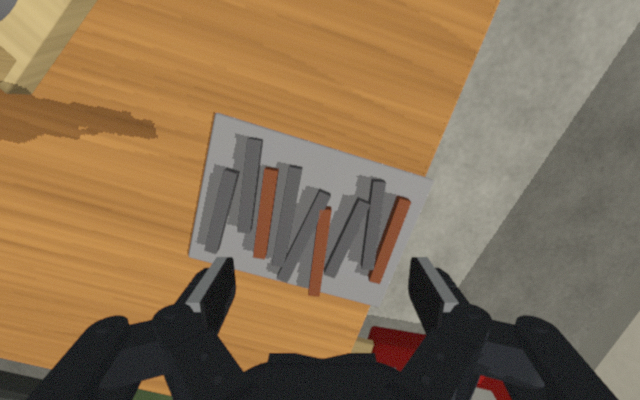

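In the top view there are four cradles: purple (425,136), black (236,272), pale wood at (395,263) and pale wood at (370,186). The one at (370,186) fits, because it's neither black nor purple and is the smaller of the two pale ones. The back plate is the dark disc at (285,213). I'll confirm both in enlarged crops.

```bash
python3 - <<'E'
from h import *
crop('t0.png','t0a.png',330,145,450,305,3.7)
crop('t0.png','t0b.png',255,185,315,245,8)
crop('s0.png','s0a.png',180,130,400,280,3.6)
print(px2w('t0.png',285,213,13),px2w('t0.png',370,186,78))
E
```

```text
[467.16441458 129.88919106  13.        ] [ 552.65981609 -156.30895296   78.        ]
```

View pics/t0a.png

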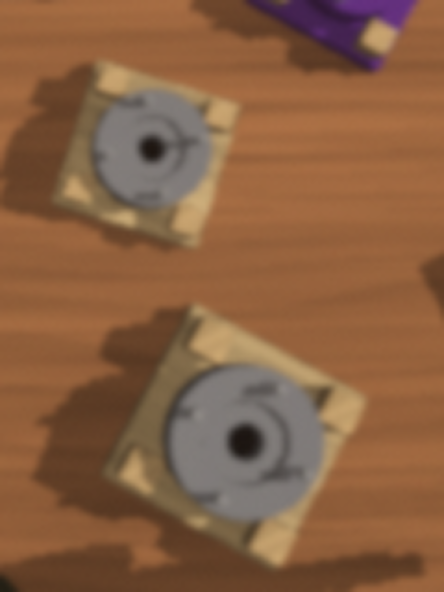

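View pics/t0b.png

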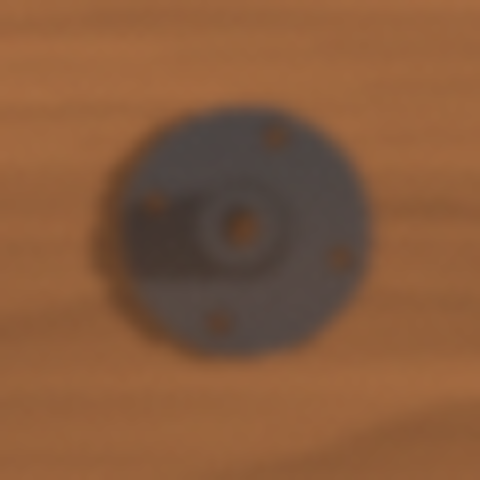

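View pics/s0a.png

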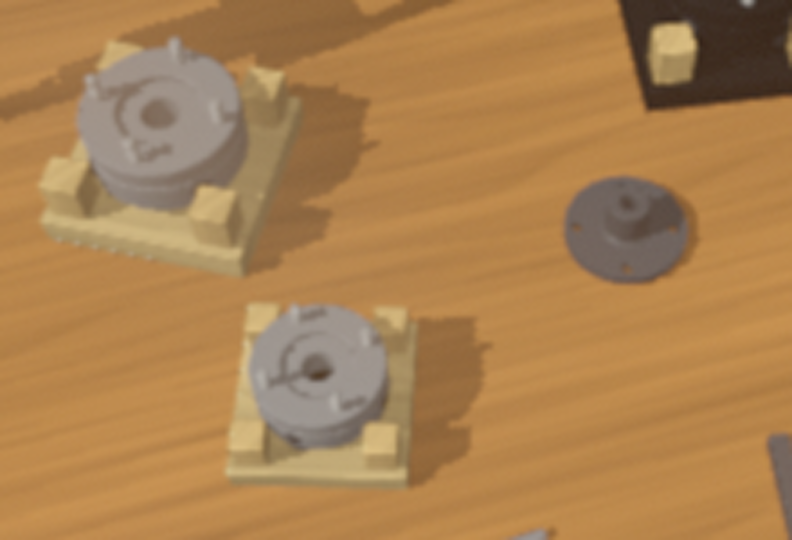

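The crops confirm it. The smaller pale cradle's chuck is centred at about top px (371,185) and the plate is at (285.7,213.5), with its four holes visible. Next I'll work out hole and stud angles and the wrist camera offset.

```bash
python3 - <<'E'
from h import *
def P(x0,y0,k,u,v,z,f='t0.png'): return px2w(f,x0+(u+.5)/k-.5,y0+(v+.5)/k-.5,z)[:2]
c=P(255,185,8,246.5,230,13)
print('plate',c)
for u,v in[(275,137),(340,258),(219,323),(156,202)]:
    h=P(255,185,8,u,v,10)-c; print(h,np.hypot(*h),np.degrees(np.arctan2(h[1],h[0]))%90)
print('chuck',P(330,145,3.7,153,148.5,78))
V,f,c=load('w0.png');R=V[:3,:3];o=-R.T@V[:3,3];print('cam',o,f,c,'\n',R)
E
```

```text
plate [466.0835624  128.60122089]
[ 40.11683623 -12.0570805 ] 41.88954212645877 73.27189479559608
[-12.16525387 -39.96652239] 41.77698305682658 73.07047994874253
[-39.78542197  12.06321319] 41.574041345037614 73.13233609660216
[12.36960845 39.19066886] 41.09642002801355 72.48292989501125
chuck [ 556.72358892 -159.62173907]
cam [ 267.38673741 -596.45797867  372.56309766] 67.17037248001898 [321.59352061 200.28170033] 
 [[ 0.29406685 -0.95578256 -0.00209231]
 [-0.90809542 -0.28007639  0.31131965]
 [-0.2981399  -0.08964877 -0.95030295]]
```

```bash
python3 -m jog '[[[0.0234,0.0291,0.001],[0,0,0]],[[0.0234,0.0291,0.001],[0,0,0]],[[0.0234,0.0291,0.001],[0,0,0]],[[0.0234,0.0291,0.001],[0,0,0]],[[0.0234,0.0291,0.001],[0,0,0]],[[0.0234,0.0291,0.001],[0,0,0]],[[0.0234,0.0291,0.001],[0,0,0]],[[0.0234,0.0291,0.001],[0,0,0]]]'
python3 -m jog '[[[0.0234,0.0291,0.001],[0,0,0]],[[0.0234,0.0291,0.001],[0,0,0]],[[0.0234,0.0291,0.001],[0,0,0]],[[0.0234,0.0291,0.001],[0,0,0]],[[0.0234,0.0291,0.001],[0,0,0]],[[0.0234,0.0291,0.001],[0,0,0]],[[0.0234,0.0291,0.001],[0,0,0]],[[0.0234,0.0291,0.001],[0,0,0]],[[0,0,0],[0,0,0]],[[0,0,0],[0,0,0]]]'
python3 - <<'E'
from h import *
snap('wrist','w1.png');s=arm.read_state();print(s['t'],s['position'],s['wrist_force'],s['qpos'])
E
```

```text
t: 0.82
position: [379.2, -386.7, 239.1]
tcp_rot: [0.989, 0.149, -0.0, -0.0]
wrist_force: [0.9, -0.4, 0.5]
gripper_width: 1.003
t: 1.65
position: [566.4, -153.9, 246.8]
tcp_rot: [0.989, 0.151, -0.0, -0.0]
wrist_force: [0.3, 0.2, -0.4]
gripper_width: 0.995
1.7 [ 565.70140598 -154.95999404  246.7714884 ] [-0.25043334  0.91173262 -0.56998895] [-3.58675186e-01 -2.38125479e-02  1.77750185e+00 -4.36638540e-04
  1.38896795e+00  9.11761757e-01]
```

View pics/w1.png

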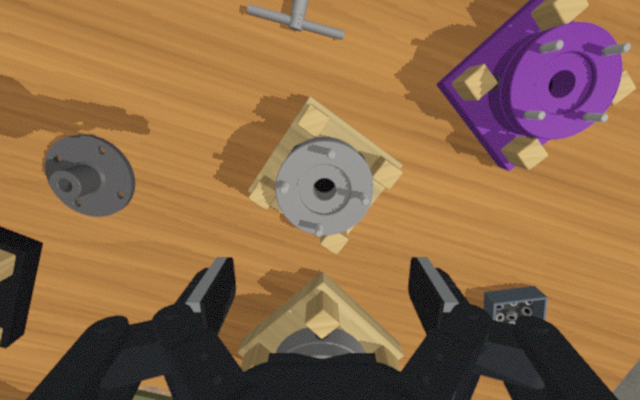

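```bash
python3 - <<'E'
from h import *
crop('w1.png','w1a.png',260,125,390,245,5)
E
```

```text
(no output)
```

View pics/w1a.png

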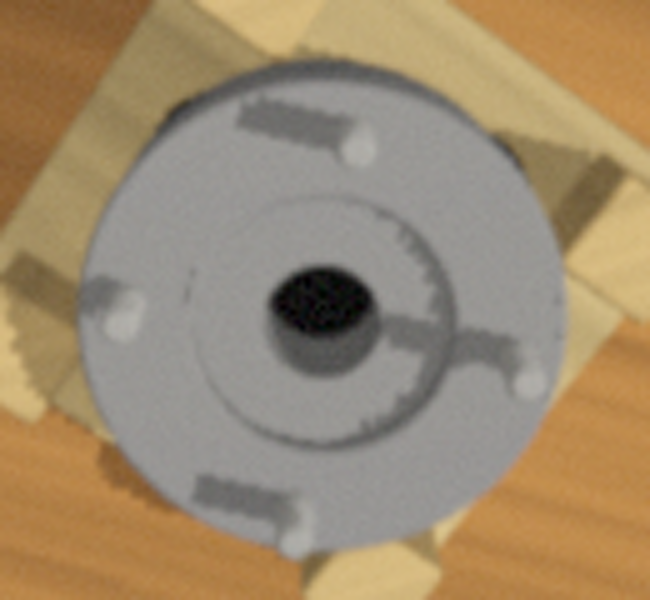

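Four studs on the target chuck: tips in the crop at about (361,145), (531,380), (297,540) and (124,318), with the face rim spanning x 78–568 and y 80–550.

```bash
python3 - <<'E'
from h import *
def P(x0,y0,k,u,v,z,f='w1.png'): return px2w(f,x0+(u+.5)/k-.5,y0+(v+.5)/k-.5,z)[:2]
T=[(361,145),(531,380),(297,540),(124,318)]
p=np.array([P(260,125,5,u,v,98) for u,v in T]);c=p.mean(0);print('c',c)
for q in p:
  d=q-c;print(np.hypot(*d),np.degrees(np.arctan2(d[1],d[0]))%90)
e=np.array([P(260,125,5,u,v,78) for u,v in [(78,315),(568,315),(323,80),(323,551)]])
print('rim',e.mean(0),np.hypot(*(e[0]-e[1])),np.hypot(*(e[2]-e[3])))
e=np.array([P(260,125,5,u,v,78) for u,v in [(192,322),(456,322),(324,196),(324,450)]])
print('recess',e.mean(0),np.hypot(*(e[0]-e[1])))
E
```

```text
c [ 557.97720499 -159.19605906]
42.0024853718567 8.832849822436106
41.7836999002773 8.540772076649773
42.40423719178885 8.57842923846232
41.599399026020116 7.9866826408776745
rim [ 558.0142932  -158.23015916] 105.10993869252422 105.19501293971418
recess [ 557.43692419 -158.63903212] 56.71608836148814
```

```bash
python3 -m jog '[[[-0.0104,0.0318,-0.0044],[0,0,0]],[[-0.0104,0.0318,-0.0044],[0,0,0]],[[-0.0104,0.0318,-0.0044],[0,0,0]],[[-0.0104,0.0318,-0.0044],[0,0,0]],[[-0.0104,0.0318,-0.0044],[0,0,0]],[[-0.0104,0.0318,-0.0044],[0,0,0]],[[-0.0104,0.0318,-0.0044],[0,0,0]],[[-0.0104,0.0318,-0.0044],[0,0,0]],[[-0.0104,0.0318,-0.0044],[0,0,0]],[[0,0,0],[0,0,0]]]'
python3 -m jog '[[[0,0,0],[0,0,0]],[[0,0,0],[0,0,0]]]'
python3 - <<'E'
from h import *
snap('wrist','w2.png');s=arm.read_state();print(s['t'],s['position'],s['wrist_force'],s['qpos'])
print(w2px('w2.png',[466,129,13]))
E
```

```text
t: 2.53
position: [469.7, 133.1, 206.5]
tcp_rot: [0.989, 0.15, -0.001, -0.001]
wrist_force: [0.8, -0.6, -0.7]
gripper_width: 1.001
t: 2.7
position: [472.2, 129.5, 207.8]
tcp_rot: [0.989, 0.148, 0.0, 0.0]
wrist_force: [0.0, 0.0, -0.2]
gripper_width: 1.003
2.75 [472.49067346 129.22928165 207.91303399] [ 0.19153179 -0.83752496  0.25864904] [ 1.57609937e-01 -2.24116178e-01  2.02459996e+00 -4.98727857e-04
  1.34068712e+00  1.43164528e+00]
(np.float64(321.2435953340963), np.float64(180.1356018016181))
```

View pics/w2.png

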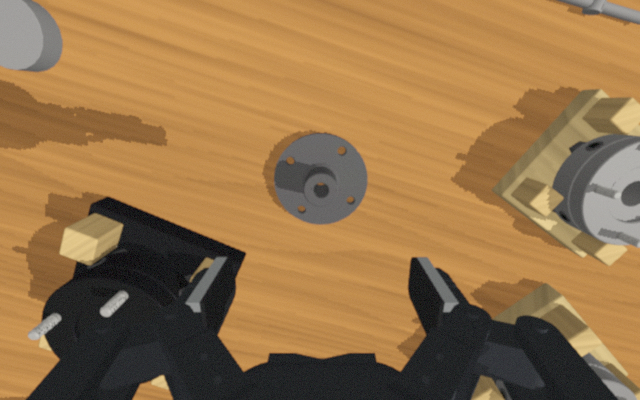

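```bash
python3 - <<'E'
from h import *
for p in [(267,248),(257,303),(207,297),(212,243)]: print(px2w('t0.png',*p,24)[:2])
crop('w2.png','w2a.png',265,125,375,230,5.5)
E
```

```text
[348.31888191 190.12975561]
[164.19207549 223.37538452]
[185.11951706 391.94096985]
[366.26377374 376.94647148]
```

View pics/w2a.png

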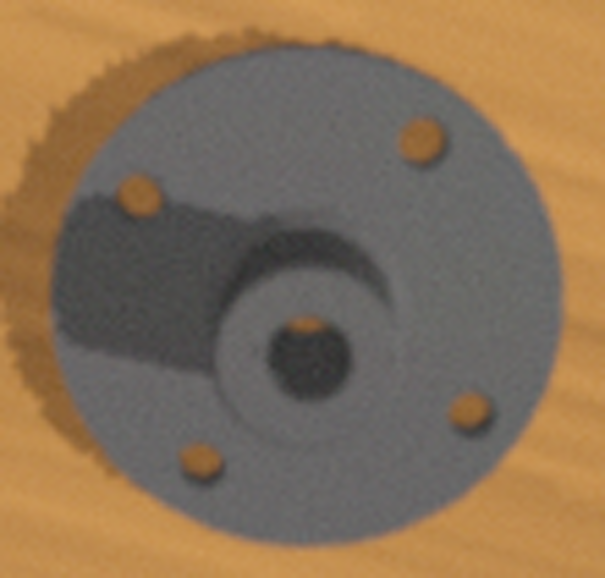

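```bash
python3 - <<'E'
from h import *
def P(x0,y0,k,u,v,z,f='w2.png'): return px2w(f,x0+(u+.5)/k-.5,y0+(v+.5)/k-.5,z)[:2]
e=np.array([P(265,125,5.5,u,v,13) for u,v in [(52,295),(563,295),(308,45),(308,546)]])
print('flange',e.mean(0),np.hypot(*(e[0]-e[1])),np.hypot(*(e[2]-e[3])))
print('bore',P(265,125,5.5,310.5,359.5,51))
p=np.array([P(265,125,5.5,u,v,13) for u,v in [(423,140),(472,410),(202,462),(141,195)]]);c=p.mean(0);print(c)
for q in p:
  d=q-c;print(np.hypot(*d),np.degrees(np.arctan2(d[1],d[0]))%90)
print(arm.read_state()['position'])
E
```

```text
flange [466.62629529 130.03067954] 106.88175015710125 107.96219178597794
bore [465.22654436 128.95083243]
[465.89714536 129.42526957]
41.573160465809934 73.32686197010075
41.69522941722834 73.47884781065764
41.90391419861056 73.32301089091524
41.69284742667477 73.02432160981547
[472.49067346 129.22928165 207.91303399]
```

```bash
python3 -m jog '[[[-0.0015,0,-0.030],[0,0,0]],[[-0.0015,0,-0.030],[0,0,0]],[[-0.0015,0,-0.030],[0,0,0]],[[-0.002,0,-0.030],[0,0,0]],[[0,0,-0.010],[0,0,0]],[[0,0,0],[0,0,0]],[[0,0,0],[0,0,0]],[[0,0,0],[0,0,0]]]' 70
python3 - <<'E'
from h import *
snap('wrist','w3.png');s=arm.read_state();print(s['t'],s['position'],s['wrist_force'],s['gripper_width'])
E
```

```text
t: 3.42
position: [467.6, 130.4, 80.0]
tcp_rot: [0.989, 0.148, 0.002, 0.0]
wrist_force: [-0.3, -0.9, 1.5]
gripper_width: 0.702
3.4667 [467.72158064 130.54895283  80.27592109] [0.91484161 0.33551991 0.37176569] 0.6989665525849128
```

View pics/w3.png

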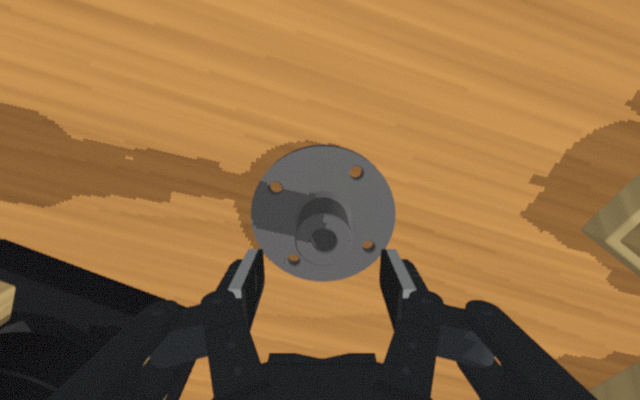

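The plate is centred between the fingers, with its bore at (323.5,239). I'll refine from this closer view.

```bash
python3 - <<'E'
from h import *
print(px2w('w3.png',323.5,239.5,51)); print(w2px('w3.png',[466,129.4,51]),w2px('w3.png',[466,129.4,13]))
crop('w3.png','w3a.png',240,130,420,310,4)
E
```

```text
[465.83307411 129.62789302  51.        ]
(np.float64(323.92684668774245), np.float64(239.36473745616772)) (np.float64(323.5319111045533), np.float64(217.37897244265912))
```

View pics/w3a.png

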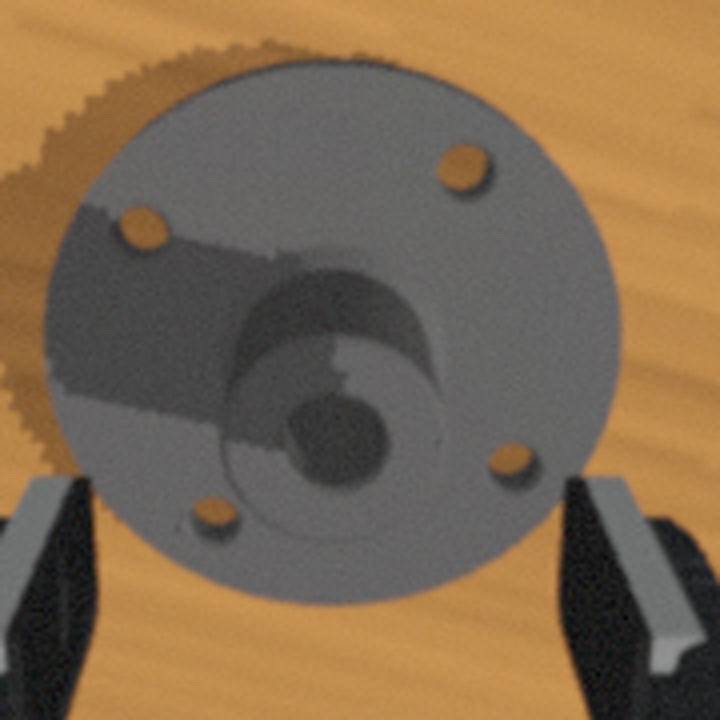

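```bash
python3 -m jog '[[[-0.0015,-0.001,-0.018],[0,0,0]],[[0,0,-0.018],[0,0,0]],[[0,0,-0.012],[0,0,0]],[[0,0,-0.004],[0,0,0]],[[0,0,0],[0,0,0]],[[0,0,0],[0,0,0]],[[0,0,0],[0,0,0]]]'
python3 -m jog '[[[0,0,0],[0,0,0]],[[0,0,0],[0,0,0]],[[0,0,0],[0,0,0]],[[0,0,0],[0,0,0]],[[0,0,0],[0,0,0]],[[0,0,0],[0,0,0]],[[0,0,0],[0,0,0]],[[0,0,0],[0,0,0]]]' 0
python3 - <<'E'
from h import *
snap('wrist','w4.png');s=arm.read_state();print(s['t'],s['position'],s['wrist_force'],s['gripper_width'],s['torque'])
E
```

```text
t: 4.05
position: [465.2, 129.8, 27.0]
tcp_rot: [0.989, 0.149, 0.001, -0.0]
wrist_force: [-0.7, -0.7, -1.3]
gripper_width: 0.699
t: 4.72
position: [465.1, 129.4, 27.1]
tcp_rot: [0.989, 0.149, 0.001, 0.0]
wrist_force: [-0.8, -2.2, 6.1]
gripper_width: 0.402
4.7667 [465.04901978 129.36036715  27.02801318] [-0.93003756 -1.79474625  6.24751181] 0.4025970342100579 [-0.48059007  0.19189922  0.02668009]
```

View pics/w4.png

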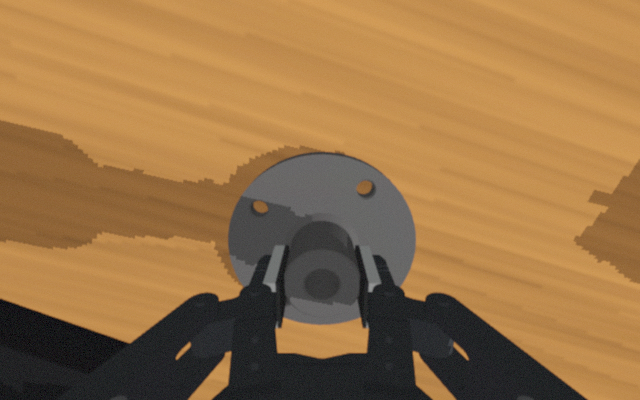

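```bash
python3 -m jog '[[[0,0,0.010],[0,0,0]],[[0,0,0.020],[0,0,0]],[[0,0,0.030],[0,0,0]],[[0,0,0.030],[0,0,0]],[[0,0,0.030],[0,0,0]],[[0,0,0.020],[0,0,0]],[[0,0,0.010],[0,0,0]],[[0,0,0],[0,0,0]],[[0,0,0],[0,0,0]]]'
python3 - <<'E'
from h import *
snap('wrist','w5.png');s=arm.read_state();print(s['t'],s['position'],s['wrist_force'],s['gripper_width'],s['torque'])
E
```

```text
t: 5.52
position: [463.0, 129.5, 174.1]
tcp_rot: [0.989, 0.149, -0.001, -0.0]
wrist_force: [-0.3, -0.5, -8.6]
gripper_width: 0.401
5.5667 [462.39098894 129.36983575 173.06400215] [-0.69192998  0.95430619 -9.05032877] 0.403850019711027 [-0.00959445  0.09034431  0.00939233]
```

View pics/w5.png

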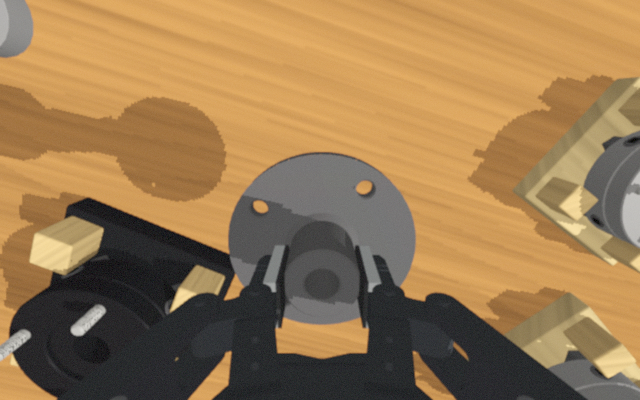

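```bash
python3 -m jog '[[[0.0086,-0.0262,0],[0,0,2.3]],[[0.0086,-0.0262,0],[0,0,2.3]],[[0.0086,-0.0262,0],[0,0,2.3]],[[0.0086,-0.0262,0],[0,0,2.3]],[[0.0086,-0.0262,0],[0,0,2.3]],[[0.0086,-0.0262,0],[0,0,2.3]],[[0.0086,-0.0262,0],[0,0,2.3]],[[0.0086,-0.0262,0],[0,0,2.3]],[[0.0086,-0.0262,0],[0,0,2.3]]]'
python3 -m jog '[[[0.0086,-0.0262,0],[0,0,2.3]],[[0.0086,-0.0262,0],[0,0,2.2]],[[0,0,-0.015],[0,0,0]],[[0,0,0],[0,0,0]],[[0,0,0],[0,0,0]],[[0,0,0],[0,0,0]]]'
python3 - <<'E'
from h import *
snap('wrist','w6.png');snap('scene','s6.png');snap('top','t6.png');s=arm.read_state();print(s['t'],s['position'],s['tcp_rot'],s['wrist_force'],s['gripper_width'],s['torque'])
E
```

```text
t: 6.32
position: [539.9, -107.0, 172.0]
tcp_rot: [0.946, 0.325, -0.002, -0.002]
wrist_force: [0.7, 0.1, -8.5]
gripper_width: 0.399
t: 6.82
position: [557.5, -157.8, 158.6]
tcp_rot: [0.933, 0.361, -0.001, -0.001]
wrist_force: [-0.1, 0.1, -7.7]
gripper_width: 0.399
6.9667 [ 558.76691002 -157.99867946  160.89608272] [9.32414885e-01 3.61389633e-01 1.07885054e-04 6.90352851e-05] [-0.28581219 -0.68398723 -8.209486  ] 0.39817248247133663 [-0.02208524 -0.03215478 -0.02863112]
```

View pics/w6.png

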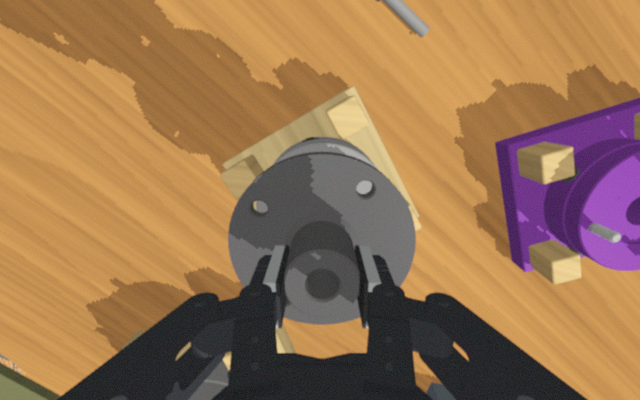

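View pics/s6.png

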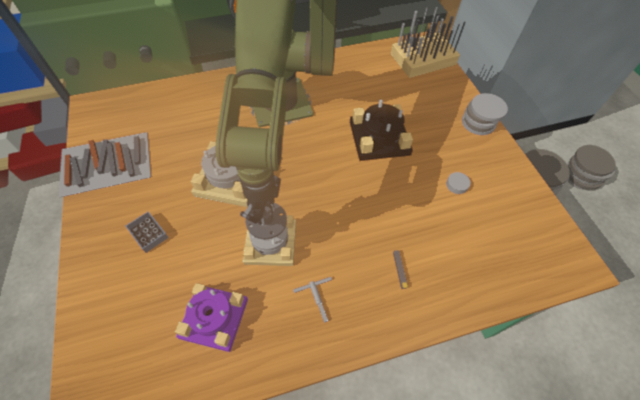

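```bash
python3 - <<'E'
from h import *
crop('w6.png','w6a.png',215,130,425,335,3.8)
E
```

```text
(no output)
```

View pics/w6a.png

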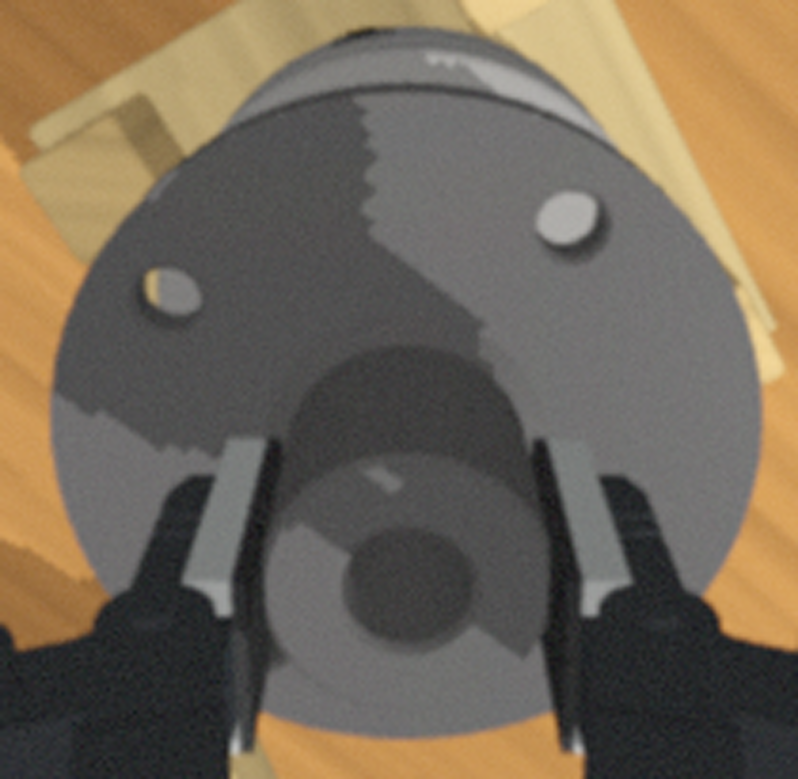

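```bash
python3 - <<'E'
from h import *
from scipy.optimize import least_squares
k=3.8;x0,y0=215,130
D=lambda u,v:np.array([x0+(u+.5)/k-.5,y0+(v+.5)/k-.5])
def f(p):
    x,y,z,a=p; r=[]
    t=np.linspace(0,2*np.pi,400)
    C=np.array([w2px('w6.png',[x+54*np.cos(b),y+54*np.sin(b),z]) for b in t])
    r+=[C[:,0].min()-D(51,0)[0],C[:,0].max()-D(763,0)[0],C[:,1].min()-D(0,88)[1],C[:,1].max()-D(0,738)[1]]
    H=[w2px('w6.png',[x+42*np.cos(a+i*np.pi/2),y+42*np.sin(a+i*np.pi/2),z]) for i in range(4)]
    for q in [(170,292),(572,224)]:
        d=D(*q); r+=list(min((np.array(h)-d for h in H),key=lambda e:e@e))
    return r
s=least_squares(f,[558,-158,147,np.radians(8.5)],diff_step=1e-4)
print(s.x[:3],np.degrees(s.x[3]),np.round(s.fun,2)); b=s.x
print('bore',[px2w('w6.png',*D(410,585),b[2]+38)])
V,_,_=load('w6.png');R=V[:3,:3];print('cam',-R.T@V[:3,3],arm.read_state()['position'])
E
```

```text
[ 557.56580152 -156.41641992  143.85608031] 7.5530344413032156 [-0.39  0.09 -0.02 -0.81 -0.27  0.53  0.54  0.19]
bore [array([ 558.23200205, -156.69297152,  181.85608031])]
cam [ 616.92359461 -103.34771679  300.80737572] [ 558.76691002 -157.99867946  160.89608272]
```

The fit puts the plate at about (557.8,-156.5), angle about 7.6°. The chuck is at (557.9,-158.8), 8.5°. I'll correct by y -1.8 mm and yaw +0.7°, come down to just above the studs and look again.

```bash
python3 -m jog '[[[0,-0.0018,-0.010],[0,0,0.7]],[[0,0,-0.010],[0,0,0]],[[0,0,-0.004],[0,0,0]],[[0,0,0],[0,0,0]],[[0,0,0],[0,0,0]],[[0,0,0],[0,0,0]]]'
python3 - <<'E'
from h import *
snap('wrist','w7.png');s=arm.read_state();print(s['t'],s['position'],s['tcp_rot'],s['wrist_force'],s['gripper_width'],s['torque'])
crop('w7.png','w7a.png',215,130,425,335,3.8)
snap('scene','s7.png');crop('s7.png','s7a.png',220,170,320,280,6)
E
```

```text
t: 7.47
position: [558.8, -160.4, 136.8]
tcp_rot: [0.93, 0.367, 0.0, 0.0]
wrist_force: [-0.6, -0.5, -7.7]
gripper_width: 0.401
7.5167 [ 559.04763952 -160.52295126  137.15778051] [9.30351180e-01 3.66669463e-01 3.13294324e-04 2.97115813e-04] [-1.02025724  0.15048004 -8.18246001] 0.39891572688159305 [-0.00544242 -0.06562209 -0.02181234]
```

View pics/w7a.png

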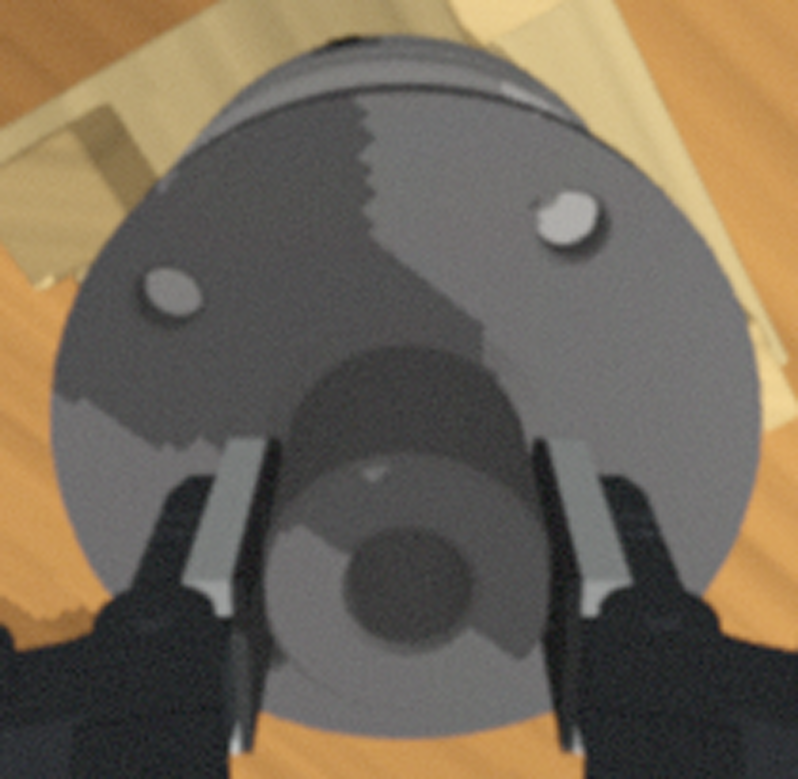

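View pics/s7a.png

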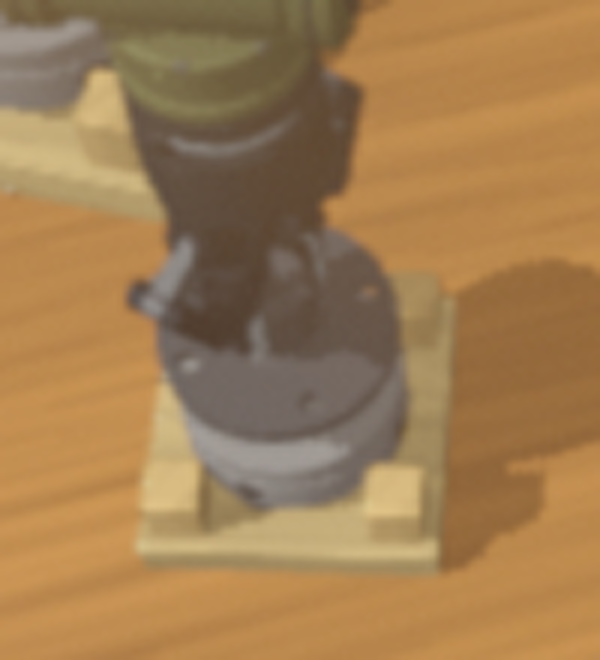

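```bash
python3 -m jog '[[[0,0,-0.003],[0,0,0]],[[0,0,-0.003],[0,0,0]],[[0,0,-0.003],[0,0,0]],[[0,0,-0.002],[0,0,0]],[[0,0,0],[0,0,0]],[[0,0,0],[0,0,0]],[[0,0,0],[0,0,0]]]'
python3 - <<'E'
from h import *
snap('wrist','w8.png');s=arm.read_state();print(s['t'],s['position'],s['tcp_rot'],s['wrist_force'],s['gripper_width'],s['torque'])
crop('w8.png','w8a.png',215,130,425,335,3.8)
E
```

```text
t: 8.15
position: [558.8, -160.4, 125.7]
tcp_rot: [0.93, 0.367, 0.0, 0.0]
wrist_force: [0.2, 1.2, -7.4]
gripper_width: 0.398
8.2 [ 558.83867557 -160.45334142  125.89151688] [9.30347907e-01 3.66677991e-01 1.06493348e-04 1.08360511e-04] [ 0.70526822 -0.61881684 -8.61498254] 0.4018413522509426 [-0.01061756 -0.01548882  0.07354593]
```

View pics/w8a.png

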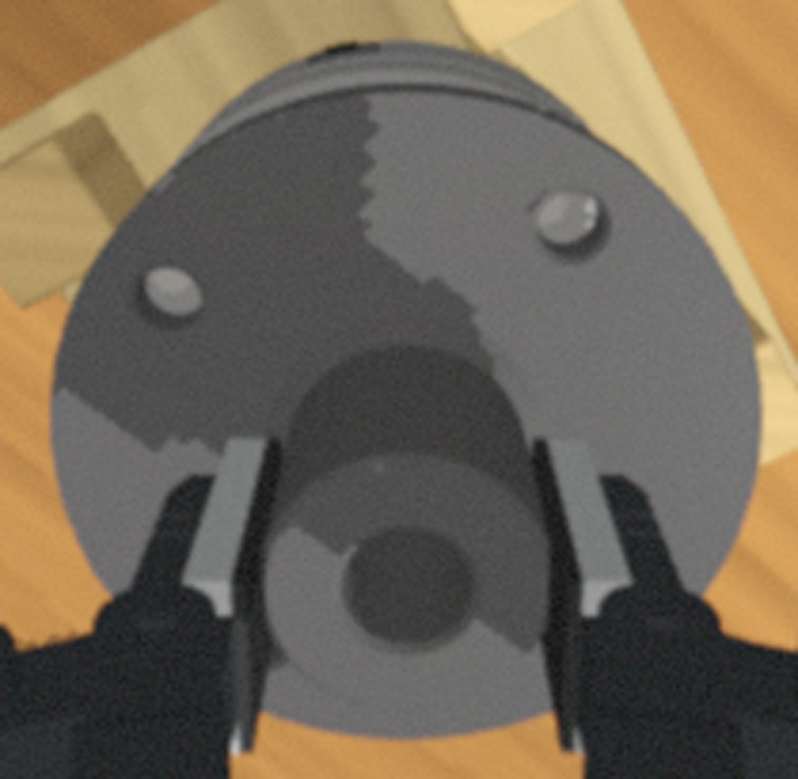

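```bash
python3 - <<'E'
from h import *
a=cv2.imread('pics/w8.png')
b=np.hstack([cv2.resize(a[190:225,240:275],None,fx=11,fy=11,interpolation=cv2.INTER_CUBIC),cv2.resize(a[170:205,350:385],None,fx=11,fy=11,interpolation=cv2.INTER_CUBIC)])
cv2.imwrite('pics/w8b.png',cv2.convertScaleAbs(b,alpha=1.5))
E
```

```text
(no output)
```

View pics/w8b.png

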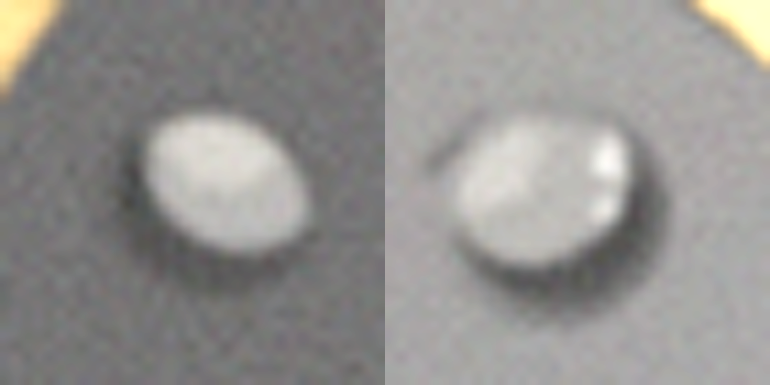

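Both visible holes, at about (260,207) and (365,187), show stud material. From here I'll go by feel.

```bash
python3 -m jog '[[[0,0,-0.001],[0,0,0]],[[0,0,-0.001],[0,0,0]],[[0,0,-0.001],[0,0,0]],[[0,0,0],[0,0,0]],[[0,0,0],[0,0,0]]]';python3 -m jog '[[[0,0,-0.0007],[0,0,0]],[[0,0,-0.0007],[0,0,0]],[[0,0,0],[0,0,0]],[[0,0,0],[0,0,0]]]'; python3 -c "
from h import *
print(arm.read_state())"
```

```text
t: 8.62
position: [558.6, -160.4, 122.5]
tcp_rot: [0.93, 0.367, -0.0, -0.0]
wrist_force: [0.5, -0.3, -8.6]
gripper_width: 0.397
t: 8.95
position: [558.7, -160.4, 121.2]
tcp_rot: [0.93, 0.367, -0.0, -0.0]
wrist_force: [0.5, -0.9, -8.2]
gripper_width: 0.396
{'t': 8.95, 'qpos': array([-3.71901736e-01,  6.77019287e-02,  1.90312541e+00, -2.07136819e-05,
        1.17091624e+00,  4.48041574e-01]), 'qd': array([-0.00055114,  0.00038886, -0.00268831,  0.00022214, -0.00046325,
        0.00013398]), 'tau': array([-1.17081392e-03, -4.17287457e+01, -3.83134925e+01,  6.11449281e-06,
        1.10582994e-03,  2.39794667e-05]), 'position': array([ 558.65735099, -160.37832068,  121.24122925]), 'tcp_rot': array([ 9.30349838e-01,  3.66673116e-01, -6.18345496e-05, -4.42917587e-05]), 'wrist_force': array([ 0.50035218, -0.94973488, -8.18219839]), 'torque': array([-0.00086495, -0.02774014, -0.06287589]), 'gripper_width': 0.39632169907752757}
```

```bash
for i in 1; do python3 -m jog '[[[0,0,-0.0005],[0,0,0]],[[0,0,-0.0005],[0,0,0]],[[0,0,0],[0,0,0]]]'; done;python3 -m jog '[[[0,0,-0.0005],[0,0,0]],[[0,0,-0.0005],[0,0,0]],[[0,0,0],[0,0,0]]]'; python3 -c "
from h import *
s=arm.read_state();print(s['wrist_force'],s['torque'])"
```

```text
t: 9.2
position: [558.6, -160.4, 120.2]
tcp_rot: [0.93, 0.367, -0.0, -0.0]
wrist_force: [0.2, 0.3, -7.9]
gripper_width: 0.399
t: 9.45
position: [558.8, -160.4, 119.9]
tcp_rot: [0.93, 0.367, 0.0, 0.0]
wrist_force: [-1.2, 0.8, -5.1]
gripper_width: 0.402
[-1.2331614  0.7705679 -5.0974367] [0.12775012 0.29531594 0.00564283]
```

First touch: about 3 N up, with the moment placing it on the -x stud and a side force toward (-x,+y). I'll follow that with a small shift, then turn by feel.

```bash
python3 -m jog '[[[-0.0003,0.0002,0],[0,0,0]],[[-0.0003,0.0002,0],[0,0,0]],[[0,0,0],[0,0,0]],[[0,0,0],[0,0,0]]]';  python3 -c "
from h import *
s=arm.read_state();print(s['wrist_force'],s['torque'])"; python3 -m jog '[[[0,0,0],[0,0,0.6]],[[0,0,0],[0,0,0.6]],[[0,0,0],[0,0,0]],[[0,0,0],[0,0,0]]]';  python3 -c "
from h import *
s=arm.read_state();print(s['position'],s['wrist_force'],s['torque'])"
```

```text
t: 9.78
position: [558.0, -160.0, 119.0]
tcp_rot: [0.93, 0.367, -0.0, -0.0]
wrist_force: [0.2, 1.3, -7.0]
gripper_width: 0.399
[ 0.1868001   1.29722635 -6.96680345] [ 0.00396361  0.06045819 -0.03895991]
t: 10.12
position: [557.6, -159.9, 119.0]
tcp_rot: [0.926, 0.376, -0.0, -0.0]
wrist_force: [-2.4, 0.3, -7.0]
gripper_width: 0.399
[ 557.63529403 -159.85223019  118.99050613] [-2.35375094  0.25622391 -7.01991178] [ 0.0858036   0.39676827 -0.07192979]
```

```bash
python3 -m jog '[[[-0.0003,0,0],[0,0,-0.6]],[[0,0,0],[0,0,0]],[[0,0,-0.0005],[0,0,0]],[[0,0,-0.0005],[0,0,0]],[[0,0,0],[0,0,0]],[[0,0,0],[0,0,0]]]';  python3 -c "
from h import *
s=arm.read_state();print(s['position'],s['wrist_force'],s['torque'])"
```

```text
t: 10.62
position: [558.1, -160.0, 118.8]
tcp_rot: [0.928, 0.372, 0.0, 0.0]
wrist_force: [-1.2, 1.3, -4.5]
gripper_width: 0.399
[ 558.06948781 -159.97737383  118.81195319] [-1.15189536  1.3395904  -4.5370067 ] [ 0.27483552  0.33437257 -0.04335935]
```

```bash
python3 -m jog '[[[-0.0002,0.0003,0],[0,0,0]],[[-0.0002,0.0003,0],[0,0,0]],[[0,0,0],[0,0,0]],[[0,0,0],[0,0,0]]]';  python3 -c "
from h import *
s=arm.read_state();print(s['position'],s['wrist_force'],s['torque'])";python3 -m jog '[[[0,0,0],[0,0,-0.6]],[[0,0,0],[0,0,0]],[[0,0,0],[0,0,0]]]';  python3 -c "
from h import *
s=arm.read_state();print(s['position'],s['wrist_force'],s['torque'])"
```

```text
t: 10.95
position: [557.2, -159.4, 117.9]
tcp_rot: [0.928, 0.372, -0.0, -0.0]
wrist_force: [-0.2, -0.6, -7.9]
gripper_width: 0.399
[ 557.24109083 -159.42562     117.85374885] [-0.21956478 -0.60889976 -7.88315651] [-0.05680044 -0.04724308  0.0051656 ]
t: 11.2
position: [557.4, -159.4, 118.1]
tcp_rot: [0.93, 0.367, -0.0, -0.0]
wrist_force: [-0.1, 0.3, -8.7]
gripper_width: 0.401
[ 557.36551285 -159.37950042  118.05232072] [-0.07005956  0.27817238 -8.67833557] [-0.00811445  0.01901602  0.00444341]
```

Free now, with forces near zero and the plate slipping down. I'll turn it both ways to centre it between the stops.

```bash
python3 -m jog '[[[0,0,-0.0005],[0,0,0]],[[0,0,-0.0005],[0,0,0]],[[0,0,-0.0005],[0,0,0]],[[0,0,0],[0,0,0]],[[0,0,0],[0,0,0]]]';  python3 -c "
from h import *
s=arm.read_state();print(s['position'],s['wrist_force'],s['torque'])";python3 -m jog '[[[0,0,-0.0005],[0,0,0]],[[0,0,-0.0005],[0,0,0]],[[0,0,0],[0,0,0]],[[0,0,0],[0,0,0]]]';  python3 -c "
from h import *
s=arm.read_state();print(s['position'],s['wrist_force'],s['torque'])"
```

```text
t: 11.62
position: [557.4, -159.4, 116.8]
tcp_rot: [0.93, 0.367, -0.0, -0.0]
wrist_force: [0.1, -0.3, -8.3]
gripper_width: 0.401
[ 557.37784933 -159.39208428  116.76233888] [ 0.0588734  -0.33480935 -8.30858561] [-0.01495541  0.00543458 -0.0374391 ]
t: 11.95
position: [557.4, -159.4, 115.8]
tcp_rot: [0.93, 0.367, -0.0, -0.0]
wrist_force: [-0.4, 0.2, -7.6]
gripper_width: 0.402
[ 557.37197264 -159.39979988  115.77287068] [-0.42532214  0.17784651 -7.57885442] [0.00041771 0.03628948 0.00518224]
```

All four studs are in their holes: the flange is about 5 mm below the tips with no reaction. I'll lower the plate slowly toward the recess.

```bash
python3 -m jog '[[[0,0,-0.001],[0,0,0]],[[0,0,-0.001],[0,0,0]],[[0,0,-0.001],[0,0,0]],[[0,0,-0.001],[0,0,0]],[[0,0,0],[0,0,0]],[[0,0,0],[0,0,0]]]';  python3 -c "
from h import *
s=arm.read_state();print(s['position'],s['wrist_force'],s['torque'])";python3 -m jog '[[[0,0,-0.001],[0,0,0]],[[0,0,-0.001],[0,0,0]],[[0,0,-0.001],[0,0,0]],[[0,0,0],[0,0,0]],[[0,0,0],[0,0,0]]]';  python3 -c "
from h import *
s=arm.read_state();print(s['position'],s['wrist_force'],s['torque'])"
```

```text
t: 12.45
position: [557.3, -159.4, 111.6]
tcp_rot: [0.93, 0.367, -0.0, -0.0]
wrist_force: [0.4, -0.5, -8.5]
gripper_width: 0.4
[ 557.28630132 -159.36222112  111.6200227 ] [ 0.39371136 -0.48772359 -8.54296466] [0.02698396 0.01906938 0.03119174]
t: 12.87
position: [557.3, -159.4, 108.7]
tcp_rot: [0.93, 0.367, -0.0, -0.0]
wrist_force: [-0.1, 0.3, -9.2]
gripper_width: 0.399
[ 557.32145891 -159.35511343  108.66741758] [-0.05526586  0.33053552 -9.20177142] [ 0.00149796  0.03949386 -0.00925724]
```

```bash
python3 -m jog '[[[0,0,-0.001],[0,0,0]],[[0,0,-0.001],[0,0,0]],[[0,0,0],[0,0,0]],[[0,0,0],[0,0,0]]]';  python3 -c "
from h import *
s=arm.read_state();print(s['position'],s['wrist_force'],s['torque'])";python3 -m jog '[[[0,0,-0.0005],[0,0,0]],[[0,0,-0.0005],[0,0,0]],[[0,0,0],[0,0,0]],[[0,0,0],[0,0,0]]]';  python3 -c "
from h import *
s=arm.read_state();print(s['position'],s['wrist_force'],s['torque'])"; python3 -m jog '[[[0,0,-0.0005],[0,0,0]],[[0,0,-0.0005],[0,0,0]],[[0,0,0],[0,0,0]],[[0,0,0],[0,0,0]]]';  python3 -c "
from h import *
s=arm.read_state();print(s['position'],s['wrist_force'],s['torque'])"
```

```text
t: 13.2
position: [557.3, -159.4, 106.7]
tcp_rot: [0.93, 0.367, -0.0, -0.0]
wrist_force: [0.2, -0.9, -8.8]
gripper_width: 0.399
[ 557.31291417 -159.35710995  106.67369207] [ 0.16768664 -0.85482878 -8.83051511] [-0.02292608 -0.02146069  0.01420366]
t: 13.53
position: [557.4, -159.4, 105.8]
tcp_rot: [0.93, 0.367, -0.0, -0.0]
wrist_force: [0.2, -0.3, -8.2]
gripper_width: 0.402
[ 557.38766813 -159.36142424  105.77392356] [ 0.16905585 -0.27299876 -8.20331876] [ 0.00809917  0.00323056 -0.01563379]
t: 13.87
position: [557.4, -159.4, 104.8]
tcp_rot: [0.93, 0.367, -0.0, -0.0]
wrist_force: [-0.2, 0.0, -7.3]
gripper_width: 0.403
[ 557.36736346 -159.40542769  104.75335034] [-0.15354709  0.04780616 -7.26092007] [-0.03693835  0.00259985 -0.04112512]
```

```bash
python3 -m jog '[[[0,0,-0.0005],[0,0,0]],[[0,0,-0.0005],[0,0,0]],[[0,0,0],[0,0,0]],[[0,0,0],[0,0,0]]]';  python3 -c "
from h import *
s=arm.read_state();print(s['position'],s['wrist_force'],s['torque'])"
```

```text
t: 14.2
position: [557.5, -159.4, 104.0]
tcp_rot: [0.93, 0.367, 0.0, 0.0]
wrist_force: [-0.3, -0.4, -8.6]
gripper_width: 0.401
[ 557.47622822 -159.43854752  103.95005101] [-0.28634217 -0.37348565 -8.63987622] [ 0.00082304  0.01898298 -0.03540167]
```

```bash
python3 -m jog '[[[0,0,-0.0005],[0,0,0]],[[0,0,-0.0005],[0,0,0]],[[0,0,0],[0,0,0]],[[0,0,0],[0,0,0]]]';  python3 -c "
from h import *
s=arm.read_state();print(s['position'],s['wrist_force'],s['torque'])"
```

```text
t: 14.53
position: [557.6, -159.5, 103.5]
tcp_rot: [0.93, 0.367, 0.0, 0.0]
wrist_force: [-2.5, 0.5, -3.0]
gripper_width: 0.401
[ 557.59046635 -159.4962163   103.45943953] [-2.47879341  0.53624481 -2.96703075] [ 0.07721693  0.39158653 -0.00627204]
```

The spigot touches the recess edge and pushes back in -x, so I'll follow that.

```bash
python3 -m jog '[[[-0.0003,0.0001,0],[0,0,0]],[[0,0,0],[0,0,0]],[[0,0,0],[0,0,0]]]';  python3 -c "
from h import *
s=arm.read_state();print(s['position'],s['wrist_force'],s['torque'])";python3 -m jog '[[[0,0,-0.0005],[0,0,0]],[[0,0,0],[0,0,0]],[[0,0,0],[0,0,0]]]';  python3 -c "
from h import *
s=arm.read_state();print(s['position'],s['wrist_force'],s['torque'])"
```

```text
t: 14.78
position: [557.5, -159.5, 103.4]
tcp_rot: [0.93, 0.367, 0.0, 0.0]
wrist_force: [-1.1, 0.3, -3.0]
gripper_width: 0.403
[ 557.46500417 -159.51180433  103.35110265] [-1.10577245  0.346376   -2.95802118] [-0.07372056  0.15338952  0.01670713]
t: 15.03
position: [557.1, -159.4, 102.1]
tcp_rot: [0.93, 0.367, -0.0, 0.0]
wrist_force: [-0.3, -0.3, -3.9]
gripper_width: 0.4
[ 557.08922464 -159.38523436  102.12138464] [-0.28929557 -0.33259047 -3.87645121] [-0.10868538  0.17126693  0.00879127]
```

It's entering. Continuing gently.

```bash
python3 -m jog '[[[0,0,-0.0005],[0,0,0]],[[0,0,-0.0005],[0,0,0]],[[0,0,0],[0,0,0]],[[0,0,0],[0,0,0]]]';  python3 -c "
from h import *
s=arm.read_state();print(s['position'],s['wrist_force'],s['torque'])"
```

```text
t: 15.37
position: [557.1, -159.4, 101.9]
tcp_rot: [0.93, 0.367, -0.0, 0.0]
wrist_force: [-5.0, 0.2, 1.4]
gripper_width: 0.401
[ 557.13941088 -159.41061863  101.8856159 ] [-4.95107111  0.23463289  1.35247965] [-0.01585125  0.73929806  0.0414751 ]
```

```bash
python3 -m jog '[[[-0.0004,0,0],[0,0,0]],[[0,0,0],[0,0,0]],[[0,0,0],[0,0,0]]]';  python3 -c "
from h import *
s=arm.read_state();print(s['position'],s['wrist_force'],s['torque'])";python3 -m jog '[[[0,0,-0.0005],[0,0,0]],[[0,0,0],[0,0,0]],[[0,0,0],[0,0,0]]]';  python3 -c "
from h import *
s=arm.read_state();print(s['position'],s['wrist_force'],s['torque'])"
```

```text
t: 15.62
position: [557.1, -159.4, 101.8]
tcp_rot: [0.93, 0.367, 0.0, 0.0]
wrist_force: [-2.6, 0.7, 2.1]
gripper_width: 0.404
[ 557.06236596 -159.41797091  101.82337109] [-2.57877966  0.70383867  2.12404087] [-0.07466169  0.53408464  0.00474084]
t: 15.87
position: [557.1, -159.4, 101.3]
tcp_rot: [0.93, 0.367, 0.0, 0.0]
wrist_force: [-3.5, -0.1, 4.3]
gripper_width: 0.399
[ 557.05244836 -159.44275157  101.33942722] [-3.45086629 -0.12852542  4.31598749] [-0.04079935  0.55793097 -0.04746127]
```

```bash
python3 -m jog '[[[-0.0005,0,0],[0,0,0]],[[0,0,-0.0005],[0,0,0]],[[0,0,0],[0,0,0]],[[0,0,0],[0,0,0]]]';  python3 -c "
from h import *
s=arm.read_state();print(s['position'],s['wrist_force'],s['torque'])";python3 -m jog '[[[0,0,-0.0005],[0,0,0]],[[0,0,0],[0,0,0]],[[0,0,0],[0,0,0]]]';  python3 -c "
from h import *
s=arm.read_state();print(s['position'],s['wrist_force'],s['torque'])"
```

```text
t: 16.2
position: [556.9, -159.5, 101.1]
tcp_rot: [0.93, 0.367, 0.001, 0.001]
wrist_force: [-1.3, 0.0, 5.1]
gripper_width: 0.397
[ 556.92284935 -159.52381296  101.12997748] [-1.31152123  0.04213242  5.05429542] [ 0.03120751  0.34278636 -0.02268994]
t: 16.45
position: [556.9, -159.5, 101.1]
tcp_rot: [0.93, 0.367, 0.001, 0.001]
wrist_force: [-4.0, 0.4, 7.5]
gripper_width: 0.402
[ 556.92148228 -159.51899272  101.09542917] [-3.9635653   0.3548128   7.49115799] [ 0.09032657  0.61585683 -0.00643   ]
```

TCP z is now about 101.1. The plate was gripped with TCP 27.0 above its underside, so home should be about 101.0. I'll push once more and check by picture.

```bash
python3 -m jog '[[[-0.0003,0,-0.0004],[0,0,0]],[[0,0,0],[0,0,0]],[[0,0,0],[0,0,0]],[[0,0,0],[0,0,0]]]';  python3 - <<'E'
from h import *
s=arm.read_state();print(s['position'],s['tcp_rot'],s['wrist_force'],s['torque'])
snap('wrist','w9.png');snap('scene','s9.png')
a=cv2.resize(cv2.imread('pics/w9.png')[130:335,215:425],None,fx=2.7,fy=2.7,interpolation=2)
cv2.imwrite('pics/w9a.png',a);crop('s9.png','s9a.png',220,170,320,280,5.4)
E
```

```text
t: 16.78
position: [556.9, -159.5, 101.1]
tcp_rot: [0.93, 0.367, 0.001, 0.001]
wrist_force: [-3.0, 0.7, 8.8]
gripper_width: 0.398
[ 556.89845536 -159.51763031  101.07607397] [9.30369571e-01 3.66621167e-01 9.66654849e-04 6.68871495e-04] [-3.03554812  0.72495598  8.77411773] [ 0.17661435  0.58908687 -0.03904962]
```

View pics/w9a.png

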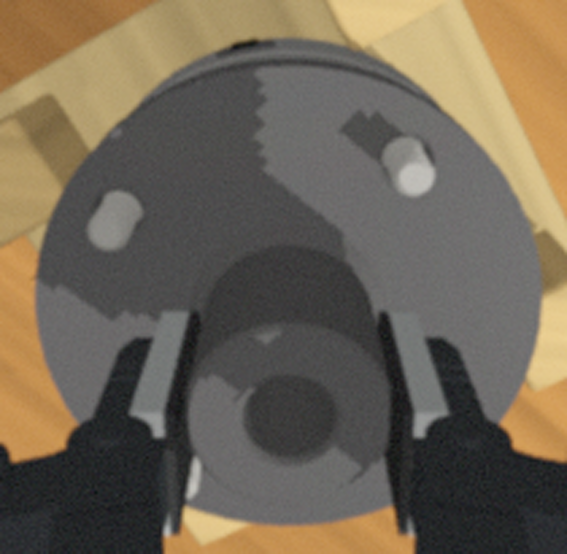

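View pics/s9a.png

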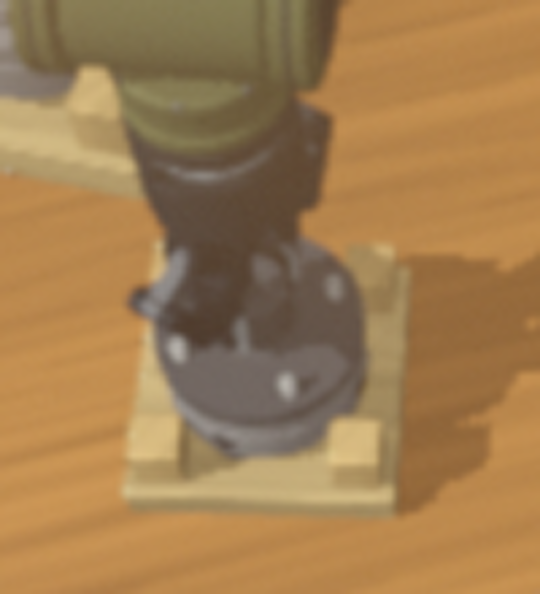

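The studs stand through all four holes. The off-centre moment could still mean binding, so I'll relax, let go, then push again and see whether it drops further.

```bash
python3 -m jog '[[[0,0,0.0008],[0,0,0]],[[0,0,0.0008],[0,0,0]],[[0,0,0],[0,0,0]],[[0,0,0],[0,0,0]]]';  python3 -c "
from h import *
s=arm.read_state();print(s['position'],s['wrist_force'],s['torque'])"
python3 -m jog '[[[0,0,0],[0,0,0]],[[0,0,0],[0,0,0]],[[0,0,0],[0,0,0]],[[0,0,0],[0,0,0]],[[0,0,0],[0,0,0]],[[0,0,0],[0,0,0]]]' 60
python3 - <<'E'
from h import *
s=arm.read_state();print(s['position'],s['wrist_force'],s['torque'],s['gripper_width'])
snap('wrist','w10.png');crop('w10.png','w10a.png',215,130,425,335,3.8)
E
```

```text
t: 17.22
position: [556.8, -159.5, 101.2]
tcp_rot: [0.93, 0.367, 0.001, 0.001]
wrist_force: [3.6, -0.6, 0.8]
gripper_width: 0.404
[ 556.81116743 -159.49240974  101.18025502] [ 3.55866196 -0.60956258  0.80025965] [-0.1807388  -0.53802137  0.0050343 ]
t: 17.72
position: [555.8, -159.2, 100.9]
tcp_rot: [0.93, 0.367, -0.0, -0.0]
wrist_force: [0.1, -0.7, 0.8]
gripper_width: 0.598
[ 555.75847539 -159.22368986  100.92453091] [ 0.10437962 -0.7287856   0.77871983] [-0.04247856  0.0251      0.03227131] 0.5976486204624488
```

View pics/w10a.png

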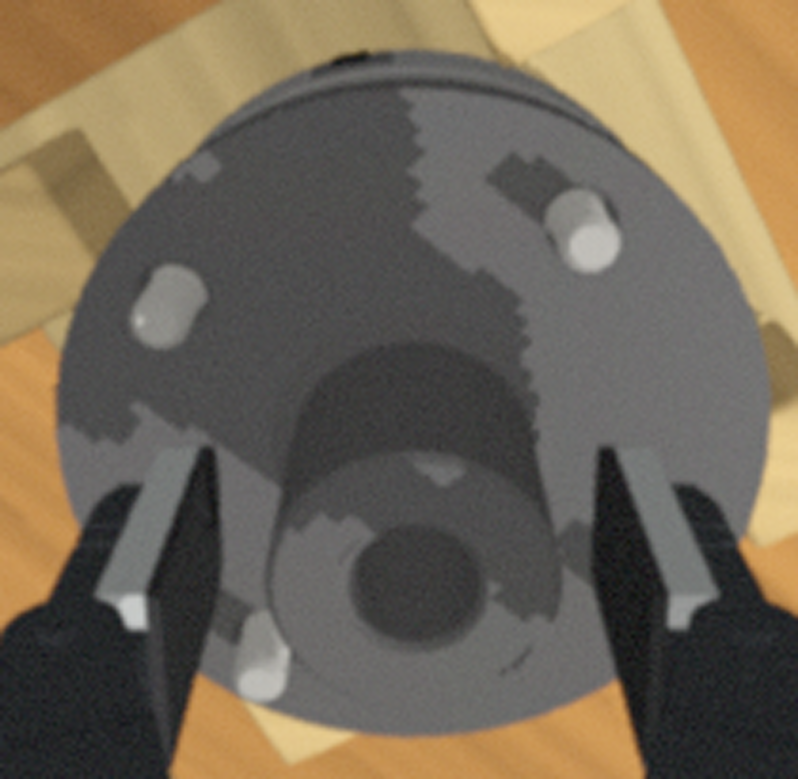

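Released, with the plate standing on all four studs. I'll rise clear, shut the fingers and push on the middle of the hub top. It should touch at z = 125 if the plate is home, so this also measures seating.

```bash
python3 -m jog '[[[0,0,0.008],[0,0,0]],[[0.0005,0,0.015],[0,0,0]],[[0.0005,0,0.015],[0,0,0]],[[0,0,0],[0,0,0]],[[0,0,0],[0,0,0]]]'
python3 -m jog '[[[0,0,0],[0,0,0]],[[0,0,0],[0,0,0]],[[0,0,0],[0,0,0]],[[0,0,0],[0,0,0]],[[0,0,0],[0,0,0]],[[0,0,0],[0,0,0]],[[0,0,0],[0,0,0]]]' 0
python3 - <<'E'
from h import *
s=arm.read_state();print(s['position'],s['wrist_force'],s['gripper_width'])
snap('wrist','w11.png');crop('w11.png','w11a.png',200,100,440,360,2.3)
E
```

```text
t: 18.18
position: [557.8, -159.6, 140.5]
tcp_rot: [0.93, 0.367, 0.001, 0.001]
wrist_force: [-0.7, 0.1, -0.3]
gripper_width: 0.602
t: 18.77
position: [556.9, -159.3, 138.8]
tcp_rot: [0.93, 0.367, -0.0, -0.0]
wrist_force: [-0.6, -0.7, -0.7]
gripper_width: -0.001
[ 556.85806432 -159.28728274  138.84454191] [-0.63004079 -0.69126974 -0.65030552] -0.001057282457661221
```

View pics/w11a.png

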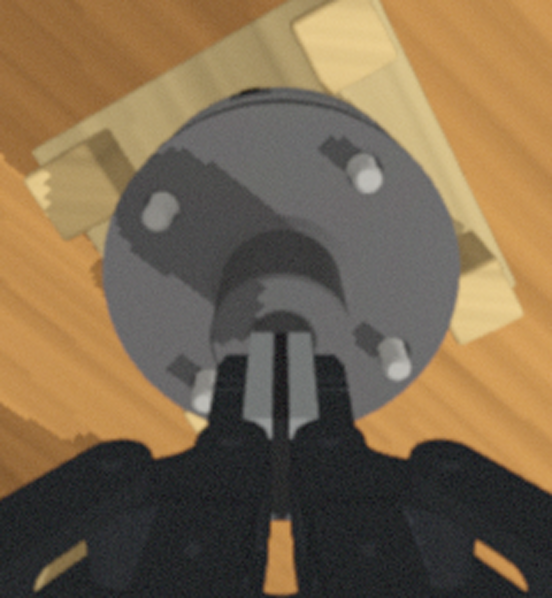

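```bash
python3 -m jog '[[[0.0003,0.0002,-0.004],[0,0,0]],[[0,0,-0.004],[0,0,0]],[[0,0,-0.003],[0,0,0]],[[0,0,-0.001],[0,0,0]],[[0,0,0],[0,0,0]],[[0,0,0],[0,0,0]]]'
python3 -m jog '[[[0,0,-0.0005],[0,0,0]],[[0,0,-0.0005],[0,0,0]],[[0,0,0],[0,0,0]],[[0,0,0],[0,0,0]]]'
python3 -m jog '[[[0,0,-0.0005],[0,0,0]],[[0,0,0],[0,0,0]],[[0,0,0],[0,0,0]]]'
python3 -c "
from h import *
s=arm.read_state();print(s['position'],s['wrist_force'],s['torque'])"
```

```text
t: 19.32
position: [557.2, -159.1, 126.8]
tcp_rot: [0.93, 0.367, -0.0, -0.0]
wrist_force: [0.0, -0.4, -0.5]
gripper_width: -0.003
t: 19.65
position: [557.3, -159.1, 126.1]
tcp_rot: [0.93, 0.367, 0.0, 0.0]
wrist_force: [0.5, -1.0, -0.7]
gripper_width: 0.001
t: 19.9
position: [557.2, -159.1, 125.5]
tcp_rot: [0.93, 0.367, -0.0, -0.0]
wrist_force: [-0.6, -0.8, -0.3]
gripper_width: 0.006
[ 557.18606372 -159.07202306  125.49059343] [-0.58889632 -0.7851984  -0.27514787] [-0.01723026 -0.05311943  0.01273267]
```

No contact at 125.5, so the plate can't be more than about 0.5 mm high. Continuing until it touches.

```bash
python3 -m jog '[[[0,0,-0.0004],[0,0,0]],[[0,0,0],[0,0,0]],[[0,0,0],[0,0,0]]]'
python3 -m jog '[[[0,0,-0.0004],[0,0,0]],[[0,0,0],[0,0,0]],[[0,0,0],[0,0,0]]]'
python3 -m jog '[[[0,0,-0.0004],[0,0,0]],[[0,0,0],[0,0,0]],[[0,0,0],[0,0,0]]]'
```

```text
t: 20.15
position: [557.3, -159.1, 125.1]
tcp_rot: [0.93, 0.367, 0.0, 0.0]
wrist_force: [0.5, -0.0, 0.7]
gripper_width: -0.001
t: 20.4
position: [557.3, -159.1, 125.1]
tcp_rot: [0.93, 0.367, 0.0, 0.0]
wrist_force: [-0.9, 0.7, 2.3]
gripper_width: -0.003
t: 20.65
position: [557.4, -159.2, 125.0]
tcp_rot: [0.93, 0.367, 0.0, 0.0]
wrist_force: [-2.4, 0.7, 5.3]
gripper_width: -0.006
```

Contact at z = 125.1 (home = 125.0). A firmer push to about 15 N:

```bash
python3 -m jog '[[[0,0,-0.0005],[0,0,0]],[[0,0,-0.0005],[0,0,0]],[[0,0,0],[0,0,0]],[[0,0,0],[0,0,0]]]'
python3 -m jog '[[[0,0,-0.0005],[0,0,0]],[[0,0,-0.0003],[0,0,0]],[[0,0,0],[0,0,0]],[[0,0,0],[0,0,0]],[[0,0,0],[0,0,0]]]'
```

```text
t: 20.98
position: [557.4, -159.2, 125.0]
tcp_rot: [0.93, 0.367, 0.0, 0.0]
wrist_force: [-4.3, 2.5, 9.7]
gripper_width: -0.001
t: 21.4
position: [557.5, -159.2, 125.0]
tcp_rot: [0.93, 0.367, 0.0, 0.0]
wrist_force: [-6.2, 1.4, 13.0]
gripper_width: 0.001
```

```bash
python3 -m jog '[[[0,0,0.003],[0,0,0]],[[0,0,0.005],[0,0,0]],[[0,0,0.015],[0,0,0]],[[0,0,0.025],[0,0,0]],[[0,0,0.030],[0,0,0]],[[0,0,0.030],[0,0,0]],[[-0.02,0,0.030],[0,0,0]],[[0,0,0],[0,0,0]],[[0,0,0],[0,0,0]]]'
python3 - <<'E'
from h import *
snap('wrist','w12.png');snap('scene','s12.png');s=arm.read_state();print(s['t'],s['position'],s['wrist_force'])
a=cv2.imread('pics/w12.png');b=cv2.resize(cv2.imread('pics/s12.png')[170:290,210:330],(400,400),interpolation=2)
cv2.imwrite('pics/c12.png',np.hstack([a[:,120:520],b]))
E
```

```text
t: 22.15
position: [538.0, -159.6, 263.1]
tcp_rot: [0.93, 0.366, 0.002, 0.002]
wrist_force: [-0.5, 0.2, -0.6]
gripper_width: 0.002
22.25 [ 536.80081263 -158.942406    259.24541007] [ 0.16759387 -0.08245002  0.21567752]
```

View pics/c12.png

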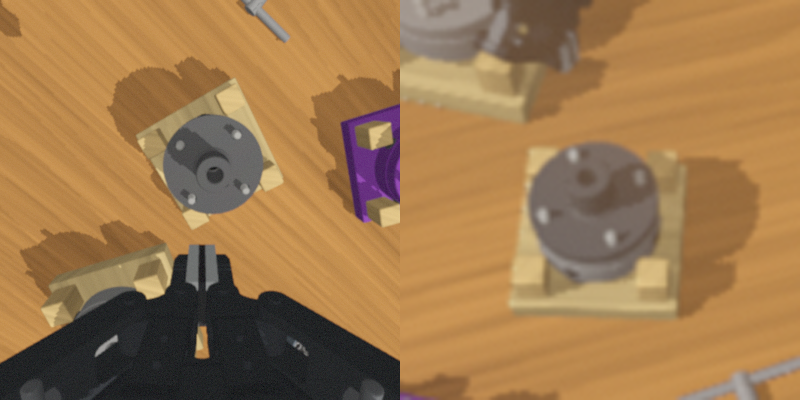

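View pics/s12.png

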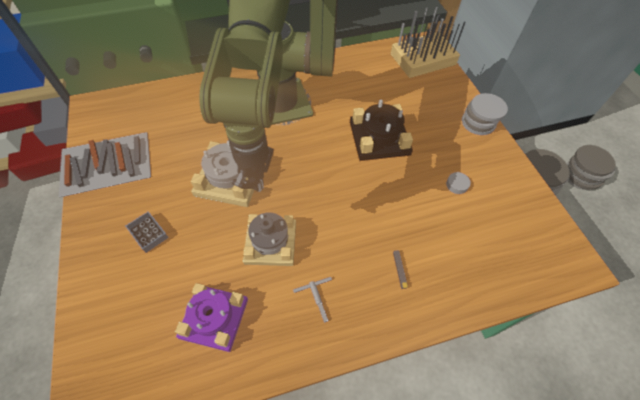

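The plate sits flat on the chuck, with all four studs through (scene px about (268,232)). The bystanders are where they were at the start, and the arm is clear.

```bash
python3 -c "
from station import arm
print(arm.job_done())"
```

```text
the job is handed in; nothing more can be done
None
```

The back plate is fully home on the chuck in the smaller pale-wood cradle. I let go of it and handed the job in at about 22 s of the 72 s allowed.

- **Finding the holes:** I gripped the plate by its hub and set it lightly on the studs, with about 3 N of contact. Small shifts and turns following the felt forces let it slip down with no reaction; all four studs were in by about 5 mm down.
- **Pressing home:** I lowered it in small steps. The spigot bound slightly in the recess, with about 17 N upward at most. I relaxed, let go, and pushed again on the hub top with about 13 N.
- **Checks:** The hub top stopped solidly at z = 125.0 mm, which is the value for a fully seated plate. The last pictures show all four studs through, the flange flat, the bystanders where they started and the arm clear. No check failed, but my camera estimates of the plate and chuck centres were off by up to about 2 mm, and I corrected that by feel.

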